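# Press the cone bar home against the fence, under both spring clips

### The job

Push the loose aluminium bar across the base plate until it lies flush against the fence along its whole length, snapped in under both spring clips, with both brass seating pins pushed in. Push only on bare metal towards its two ends, never on the clear sight strip in the middle, and press gently, feeling for the stop instead of ramming (never over 35 N). Leave the other things on the table alone.

Things in the scene. Friction and masses are not known exactly. Their poses are not given: they have to be found in the camera images.
- base_plate: Dark steel base plate, fixed on the table, 8 mm thick; in its own frame it spans x -100 to +115 mm, y -170 to +170 mm. Origin on its underside at table height; z up; +x points across the plate to the fence, y runs along the fence. The fence stands on it, parallel to its y, centred on y = 0.
- fence_zero (a point): Point on top of the base plate (x 40, y 0, z 8 mm in its frame; same axes): the foot of the fence's front face in its nearest setting. The fence, an aluminium angle 310 mm long, 30 mm high, is clamped by two black star knobs anywhere 0 to 30 mm farther along +x; this setting is not reported, feel or see it.
- clip_line_l (a point): Point on the plate at x 40, y +135 mm of its frame, same axes. Over this line, y 125 to 145, a bracket reaches 38 mm out from the fence face, 31 to 41 mm above the plate. Under it hangs a spring clip: a 14 mm roller, 12 mm wide, on a sprung plunger (6 to 8 N, moves up only), axis 26 mm in front of the fence face, lowest point 13.5 mm above the plate.
- clip_line_r (a point): The same at y -135 mm. Each clip: the bar's back edge lifts the roller (10 to 18 N pushes an end in, friction included); the bar slides under; the roller drops at its front edge and pulls it the last 4 mm home. An end gets fully home only when the other end is nearly home too, so press the ends in turn. Against the fence itself the force rises at once.
- bar: Loose aluminium bar lying on the plate: 310 mm long (its y), 22 mm wide (x), 16 mm high, 0.2 to 0.4 kg, dark cone holes along its top. Origin: centre of its underside; z up; its +x side is the back, which meets the fence; its -x side is the front, to be pushed. Home, its origin is 11 mm in front of the fence face. Keep it within 15 mm of centred on plate y = 0, to lie under both clips.
- sight_strip: Clear sight strip with a white rim in the middle of the bar's front (-x) face, 110 mm long (bar y -55 to +55 mm), standing 2 mm out; part of the bar, same origin and axes. The robot must not touch it. Push on the bare metal between strip and clip bracket, 58 to 120 mm from the bar's middle on either side.
- seat_l (a joint): Brass seating pin, 7 mm across, in the fence at plate y +115 mm, 8 mm above the plate: metres pushed in; 0 = stands 4 mm out of the fence face, 0.004 = level with it (bar home at this end). Its spring (about 1 N) pushes the bar out again unless the clips hold it.
- seat_r (a joint): The same pin at plate y = -115 mm.
- spacer_post: Bystander: white nylon post, 17 mm diameter, 60 mm high, standing on the table; origin at the centre of its foot.
- dust_brush: Bystander: flat wooden dust brush, 30 x 153 x 11 mm, lying on the table; origin at the centre of its underside.
- screwdriver: Bystander: red and black screwdriver, 187 mm long, 27 mm thick, lying on the table; origin at the centre of its underside.

How it is judged:
By the outcome, as a careful person would: the job done as asked, in the order asked, and still so for the second after the job is handed in, with the robot touching nothing.
It also fails if it takes over 58 s, if anything falls off the work surface, if the arm or the gripper's body presses on something with over 40 N, if the wrist force passes 120 N, or if a joint passes its speed limit or range.

### The arm

A 6-joint arm with a two-finger parallel gripper is mounted at the origin on a cart in front of the work surface, level with it; the furniture and walls round the work are solid. World frame = base frame: x ahead of the robot, y to its left, z up, the work surface at z = 0. Lengths are in m, angles in rad, forces in N, time in s.
With the tool pointing down it reaches from about 0.3 to 0.875 m from the base axis. Payload 6.4 kg.
Tool frame: the origin (TCP) lies on the mounting face of the last link; the fingertips stand 173 mm ahead of it and the grasp point (between the pads) lies 155 mm ahead of it (ctrl.tip_reach is the distance from the TCP to the fingertips, in m); z points along the fingers, y is the line along which they close (so a half turn about z gives the same grasp; the last joint's range is limited). The gripper opens to 85 mm and grips with 20 to 120 N. Pads are 22 mm wide; open, the fingers measure 114 mm over their backs; the gripper's body (76 mm by 85 mm) begins 54 mm behind the grasp point. The pads swing forward as they close: fully open they stand 13 mm farther back than shut.
Start: joints at [-1.396, 0.181, 1.607, -0, 1.354, -0.206], TCP at [0.214, -0.534, 0.405] pointing down, gripper open.
Joint ranges: [-2.99, 2.99], [-0.89, 2.07], [0.3, 2.58], [-1.14, 4.28], [0, 2.63], [-3.12, 3.12]. Speed limits (rad/s): [2.57, 2.57, 3.01, 3.14, 3.14, 3.14].

### API

Orientations are given as a unit quaternion [w, x, y, z].
In Python, from bench import ctrl gives the robot as it stands.
- The arm moves only by the shell command python3 -m pendant 'ROWS'. ROWS is JSON, a list that holds one entry, the list of rows, each a list of 7 numbers: the opening, from 0 (shut) to 1 (fully open), then the shift along the tool's x, y, z in mm, then the turn, a rotation vector about the tool's x, y, z in rad. A call has 1 to 5 rows; each row is the pose to reach, as a shift and turn from the pose commanded when the call began, along the tool's axes at that moment; what a row does not reach only later rows make up. A row lasts 1/12 s, in which the tool goes at most 41.7 mm and 7.16 degrees, less where a joint would pass 70% of its speed; a pose out of reach is approached as far as the arm can. A call with a gripper value outside its range is refused whole. The fingers move at their own pace and stop on an object; the grip force is fixed at half the most. Time passes only in rows, so rows that repeat a pose let the fingers close. It gives the time, the measured TCP pose, the force, the opening and the grip force at its end, in the units of the state.
- ctrl.get_obs(): the state, without advancing time (a new reading comes with each control period).
- ctrl.camera(name): name is "side" or "top" or "wrist"; returns the picture (384x512x3 uint8, red, green, blue); there is no depth.
- ctrl.camera_params(name): a dict with "mtx" (3x3 intrinsics, pixels), "world_from_camera" (4x4, takes a point from camera to world coordinates); the wrist camera has in their place "tool_from_camera" (4x4, takes a point from camera to tool coordinates, whose origin is the TCP and whose axes are the flange's). Camera axes: x right, y down, z forward; pixel columns grow to the right and rows downward; lengths in m; the calibration is good to about 2 mm. A picture is of the moment at which its call begins: read the wrist's pose just before it. camera_params takes no time and is no camera call.
- ctrl.hand_in(): hands the job in; it is judged then, once.
Trained networks look in the newest picture that a camera, given by its name, has taken for a name from the list of things; names that differ only in an ending like _2 or _b are one class to them, and where a whole thing is asked for, a point or a joint stands for the part that bears it (a point fixed in the world has none). Each returns a list of dicts, best first, with "confidence" (0 to 1); they miss things now and then, are a little off and sometimes report something else, mostly with a low value. They report only what shows in the picture. A call takes as long as a camera call.
- ctrl.boxes_of(camera, name): "point" ([column, row] as shares, 0 to 1, of the picture: columns of its width, rows of its height, amid what is visible of it).
The state is a dict: "time_s": time; "q": joint angles; "dq": joint speeds; "joint_efforts": joint torques, N m; "eef_pos": TCP position; "eef_rot": TCP orientation; "wrist_force": force on the tool from outside, world axes, zero at the start; "torque": the same for the moment, N m; "opening": opening from 0.0 (shut) to 1.0 (fully open); "grasp_force": force on a finger pad.
Only numpy, scipy, OpenCV 4.12 (cv2) and the standard library are available. Lean on these libraries where they do the work, as an engineer would, in place of code of your own. Each camera call takes 0.05 s, during which the arm holds its last target. There are 200 camera calls.

## Working session

There is one attempt and no reset: what is moved stays moved. The work goes in short steps, Python scripts to look and compute and a shell command to move; the robot and the scene stay as the last step left them, time stands still between calls to the robot, and variables do not carry over. Pictures are saved under pics/ and viewed, at most 10 in all, crops included, and the job is handed in when it is done.

```bash
mkdir -p pics; ls; python3 - <<'E'
from bench import ctrl
import cv2,numpy as np
np.set_printoptions(precision=4,suppress=True)
for n in ("top","side"):
    im=ctrl.camera(n); cv2.imwrite(f"pics/{n}1.png",cv2.cvtColor(im,cv2.COLOR_RGB2BGR))
    p=ctrl.camera_params(n); print(n,p["mtx"],p["world_from_camera"])
    for o in ("bar","base_plate","sight_strip","seat_l","seat_r"):
        print(o,[(np.round(np.array(d["point"])*[512,384],1),round(d["confidence"],2)) for d in ctrl.boxes_of(n,o)[:2]])
o=ctrl.get_obs(); print(o)
print(ctrl.camera_params("wrist"))
E
```

```text
pics
top [[380.4359   0.     260.8077]
 [  0.     380.4359 194.1109]
 [  0.       0.       1.    ]] [[ 0.0141 -0.9955  0.0941  0.3968]
 [-0.9999 -0.0149 -0.0077  0.0624]
 [ 0.0091 -0.094  -0.9955  1.2787]
 [ 0.      0.      0.      1.    ]]
bar [(array([278.7, 198.2]), 0.85), (array([276.3, 181.2]), 0.36)]
base_plate [(array([277.6, 179.3]), 0.95)]
sight_strip []
seat_l []
seat_r []
side [[440.5738   0.     254.1244]
 [  0.     440.5738 193.3035]
 [  0.       0.       1.    ]] [[-0.9635 -0.1362  0.2303  0.2033]
 [-0.2675  0.482  -0.8343  1.052 ]
 [ 0.0026 -0.8655 -0.5009  0.6411]
 [ 0.      0.      0.      1.    ]]
bar [(array([246.5, 193.9]), 0.82)]
base_plate []
sight_strip [(array([253.5, 192.4]), 0.45), (array([228.3, 199.6]), 0.3)]
seat_l [(array([228.1, 199.5]), 0.22)]
seat_r [(array([228.1, 199.5]), 0.22)]
{'time_s': 0.6, 'q': array([-1.3963,  0.1808,  1.607 ,  0.    ,  1.3538, -0.2063]), 'dq': array([-0.0016, -0.0007,  0.0001, -0.0012, -0.0009,  0.0008]), 'joint_efforts': array([ -0.0002, -44.4604, -35.152 ,  -0.0002,   0.0011,   0.    ]), 'eef_pos': array([ 0.2137, -0.5338,  0.4047]), 'eef_rot': array([0.    , 0.9819, 0.1892, 0.    ]), 'wrist_force': array([-0.0201,  0.5748, -0.4427]), 'torque': array([ 0.0206, -0.0301, -0.019 ]), 'grasp_force': 0.0, 'opening': 0.999886141564902}
{'mtx': array([[305.3082,   0.    , 256.5926],
       [  0.    , 305.3082, 191.0784],
       [  0.    ,   0.    ,   1.    ]]), 'tool_from_camera': array([[ 0.0004, -0.966 , -0.2584,  0.0656],
       [ 1.    ,  0.0005, -0.0004,  0.0002],
       [ 0.0005, -0.2584,  0.966 ,  0.0293],
       [ 0.    ,  0.    ,  0.    ,  1.    ]])}
```

```bash
python3 - <<'E'
import cv2
a=cv2.imread("pics/top1.png")[90:290,160:400]; cv2.imwrite("pics/t2.png",cv2.resize(a,(720,600),interpolation=cv2.INTER_CUBIC))
b=cv2.imread("pics/side1.png")[90:300,110:390]; cv2.imwrite("pics/s2.png",cv2.resize(b,(800,600),interpolation=cv2.INTER_CUBIC))
E
```

```text
(no output)
```

View pics/t2.png

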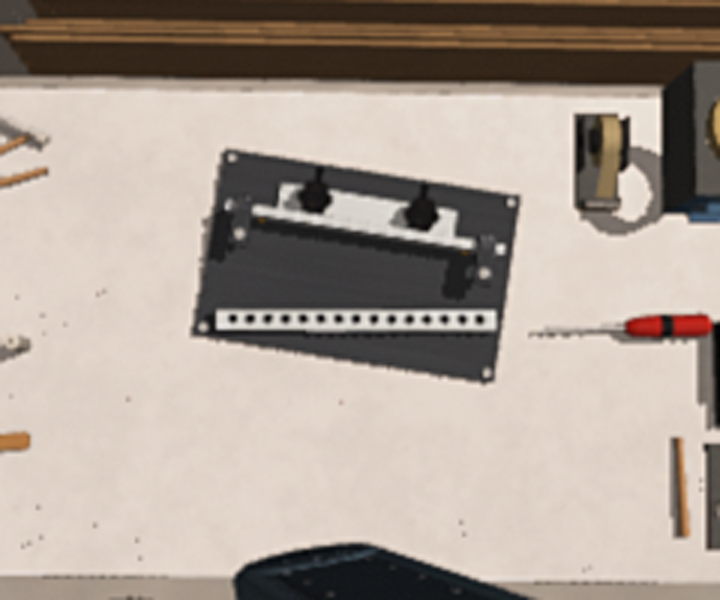

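View pics/s2.png

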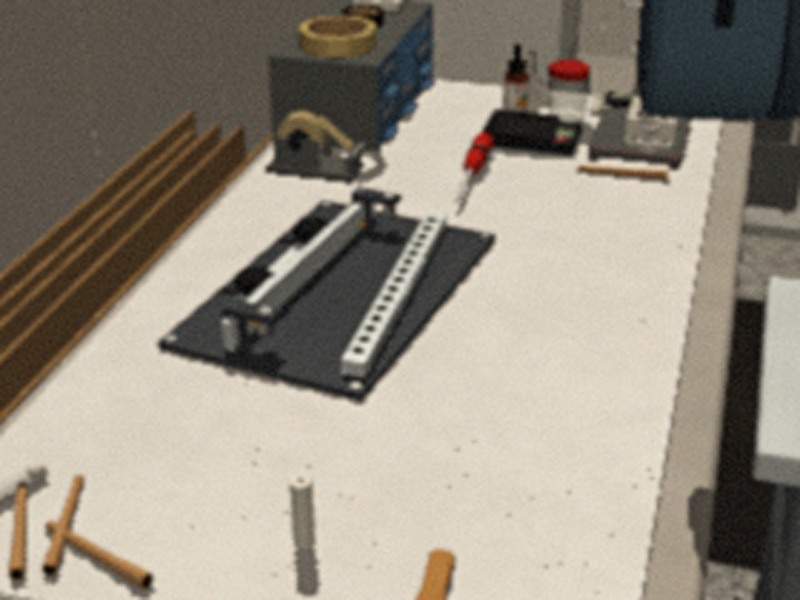

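The top picture shows the plate corners in crop at (222,150), (520,195), (493,383) and (192,335). The bar's end centres are at (216,320) and (497,320), with the strip side facing the robot. The fence face is near (255,208) to (475,245), with knobs behind it. The side view shows that the bar is clear of the clips.

```bash
cat > h.py <<'E'
import numpy as np, json
from bench import ctrl
from scipy.spatial.transform import Rotation as R
np.set_printoptions(precision=1,suppress=True)
def ray(cam,px,z):
    p=ctrl.camera_params(cam); T=p["world_from_camera"]; d=T[:3,:3]@np.linalg.inv(p["mtx"])@[px[0],px[1],1]
    return (T[:3,3]+d*(z-T[2,3])/d[2])[:2]
def load():
    P=json.load(open("plate.json")); return np.array(P["o"]),P["yaw"]
def rot(y): return np.array([[np.cos(y),-np.sin(y)],[np.sin(y),np.cos(y)]])
def toplate(w): o,y=load(); return 1000*rot(y).T@(np.array(w)[:2]-o)
def state():
    s=ctrl.get_obs(); r=R.from_quat(np.roll(s["eef_rot"],-1)); o,y=load()
    tip=s["eef_pos"]+r.apply([0,0,ctrl.tip_reach]); m=r.as_matrix()
    f=s["wrist_force"]; fp=rot(y).T@f[:2]
    print("t",round(s["time_s"],2),"tip plate",toplate(tip),"z %.1f"%(tip[2]*1000),"yaw rel %.2f"%np.degrees(np.arctan2(m[1,0],m[0,0])-y),"F plate",fp,"Fz %.1f"%f[2],"op %.2f"%s["opening"])
    return tip,m
def goto(px,py,z,yawrel=0):
    "shift in current tool axes (mm) and turn about tool z"
    tip,m=state(); o,y=load(); w=np.r_[o+rot(y)@np.array([px,py])/1000,z/1000]
    t=R.from_euler('z',y+np.radians(yawrel))*R.from_quat([1,0,0,0])
    print("shift",m.T@(w-tip)*1000,"turn",np.round((R.from_matrix(m).inv()*t).as_rotvec(),3))
E
python3 - <<'E'
from h import *
c=lambda x,y:(160+x/3-.33,90+y/3-.33)
cs=[ray("top",c(*p),.008) for p in [(222,150),(520,195),(493,383),(192,335)]]
M=np.array([[115,170],[115,-170],[-100,-170],[-100,170]])/1000
A=M-M.mean(0);B=np.array(cs)-np.mean(cs,0)
y=np.arctan2((A[:,0]*B[:,1]-A[:,1]*B[:,0]).sum(),(A*B).sum())
o=np.mean(cs,0)-rot(y)@M.mean(0)
json.dump({"o":list(o),"yaw":y},open("plate.json","w"))
print("o",o*1000,"yaw",np.degrees(y),[toplate(k) for k in cs])
for p in [(216,320),(497,320),(215,309),(215,330),(496,309),(496,330)]: print("bar",toplate(ray("top",c(*p),.024)))
for p in [(254,207),(474,241)]: print("fence top edge",toplate(ray("top",c(*p),.038)))
goto(-80,-85,200); goto(-80,85,200)
E
```

```text
o [564.9  -5.6] yaw -8.033064246542205 [array([113.8, 170.5]), array([ 115.1, -170.6]), array([-100. , -169.8]), array([-98.8, 169.9])]
bar [-79.4 144.9]
bar [ -31.4 -161.8]
bar [-67.5 147.9]
bar [-90.4 144.2]
bar [ -19.5 -159.1]
bar [ -42.6 -162.3]
fence top edge [ 49.3 122.5]
fence top edge [  49.5 -122.5]
t 0.6 tip plate [-273.9 -572.1] z 231.3 yaw rel 29.85 F plate [-0.1  0.6] Fz -0.4 op 1.00
shift [ 410.6 -326.    31.3] turn [ 0.  -0.   0.5]
t 0.6 tip plate [-273.9 -572.1] z 231.3 yaw rel 29.85 F plate [-0.1  0.6] Fz -0.4 op 1.00
shift [ 495.2 -473.5   31.3] turn [ 0.  -0.   0.5]
```

```bash
python3 -m pendant '[[[0,28,-29,0,0,0,0.1],[0,56,-58,5,0,0,0.2],[0,84,-87,10,0,0,0.31],[0,112,-116,15,0,0,0.42],[0,140,-145,20,0,0,0.52]]]'; python3 -c "
from h import *
goto(-115,78,150)"
```

```text
time_s: 1.02
eef_pos: [0.29, -0.3455, 0.3845]
eef_rot: [0.0, 0.997, -0.073, 0.0]
wrist_force: [0.7, 0.1, -0.6]
opening: 0.296
grasp_force: 0.0
t 1.02 tip plate [-224.6 -375. ] z 211.1 yaw rel -0.30 F plate [0.7 0.2] Fz -0.6 op 0.30
shift [ 107.2 -453.6   61. ] turn [ 0. -0. -0.]
```

```bash
python3 -m pendant '[[[0,9,-40,5,0,0,0],[0,18,-80,10,0,0,0],[0,27,-120,15,0,0,0],[0,36,-160,20,0,0,0],[0,45,-200,25,0,0,0]]]' >/dev/null; python3 -m pendant '[[[0,9,-40,5,0,0,0],[0,18,-80,10,0,0,0],[0,27,-120,15,0,0,0],[0,36,-160,20,0,0,0],[0,45,-200,25,0,0,0]]]'; python3 -c "
from h import *
goto(-115,78,14)"
```

```text
time_s: 1.85
eef_pos: [0.4347, 0.0387, 0.3349]
eef_rot: [0.0, 0.998, -0.069, 0.001]
wrist_force: [1.1, -0.7, -0.4]
opening: 0.001
grasp_force: 0.0
t 1.85 tip plate [-134.9   25.6] z 161.5 yaw rel 0.07 F plate [ 1.2 -0.5] Fz -0.4 op 0.00
shift [ 19.7 -52.4 147.5] turn [ 0. -0.  0.]
```

```bash
python3 -m pendant '[[[0,7,-30,30,0,0,0],[0,14,-52,65,0,0,0],[0,14,-52,100,0,0,0],[0,14,-52,130,0,0,0],[0,14,-52,146,0,0,0]]]'; python3 -m pendant '[[[0,0,0,0,0,0,0]]]' >/dev/null; python3 - <<'E'
from h import *
import cv2
goto(-95,78,14)
for n in ("top","side"): ctrl.camera(n) is None
im=ctrl.camera("side"); b=cv2.cvtColor(im,cv2.COLOR_RGB2BGR)[150:240,150:290]; cv2.imwrite("pics/s3.png",cv2.resize(b,(800,514),interpolation=cv2.INTER_CUBIC))
E
```

```text
time_s: 2.27
eef_pos: [0.4539, 0.0869, 0.1853]
eef_rot: [0.0, 0.998, -0.069, -0.002]
wrist_force: [-0.5, 0.4, 0.5]
opening: -0.001
grasp_force: 0.0
t 2.35 tip plate [-124.5   75.4] z 11.7 yaw rel 0.09 F plate [-1.5 -0.1] Fz 0.5 op 0.00
shift [29.5 -2.5 -2.5] turn [0. 0. 0.]
```

View pics/s3.png

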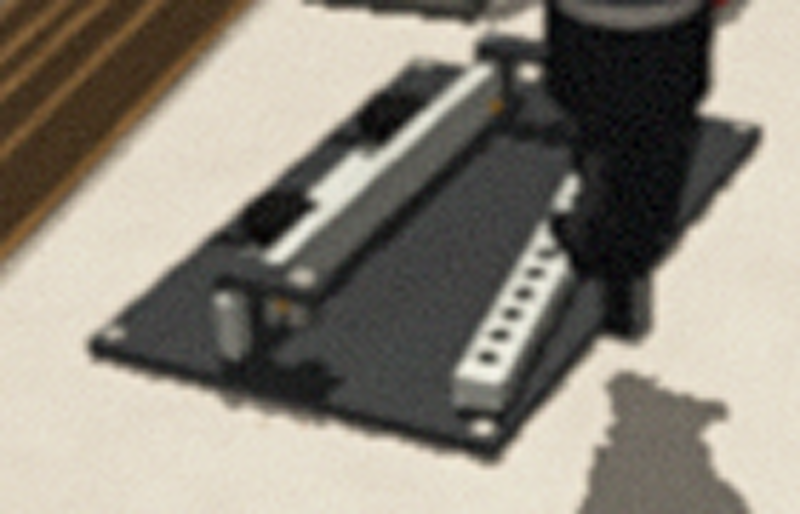

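The finger is down in front of the bar's left half (finger near (630,320), bar's left end near (485,390)). It's clear of the bar, well left of the strip. The next step is to push this end to square the bar up.

```bash
python3 -m pendant '[[[0,0,-2,-4,0,0,0],[0,12,-4,-4,0,0,0],[0,24,-4,-4,0,0,0],[0,31,-4,-4,0,0,0],[0,37,-4,-4,0,0,0]]]'; python3 -m pendant '[[[0,5,0,0,0,0,0],[0,10,0,0,0,0,0],[0,14,0,0,0,0,0],[0,18,0,0,0,0,0],[0,18,0,0,0,0,0]]]'; cat >> h.py <<'E'
def pic(name,zoom=True):
    import cv2
    b=cv2.cvtColor(ctrl.camera("top"),cv2.COLOR_RGB2BGR)
    b=b[130:225,215:340]; cv2.imwrite(f"pics/{name}.png",cv2.resize(b,(750,570),interpolation=cv2.INTER_CUBIC))
def c6(x,y): return (215+(x+.5)/6-.5,130+(y+.5)/6-.5)
E
python3 -c "
from h import *
state();pic('t4')"
```

```text
time_s: 2.92
eef_pos: [0.4941, 0.0847, 0.1945]
eef_rot: [-0.0, 0.998, -0.07, 0.002]
wrist_force: [-0.5, 0.8, 1.6]
opening: -0.001
grasp_force: 0.9
time_s: 3.33
eef_pos: [0.5112, 0.0822, 0.1927]
eef_rot: [0.0, 0.998, -0.07, 0.0]
wrist_force: [0.1, 0.2, 0.8]
opening: 0.004
grasp_force: 0.0
t 3.33 tip plate [-65.4  79.4] z 19.3 yaw rel 0.05 F plate [0.1 0.3] Fz 0.8 op 0.00
```

View pics/t4.png

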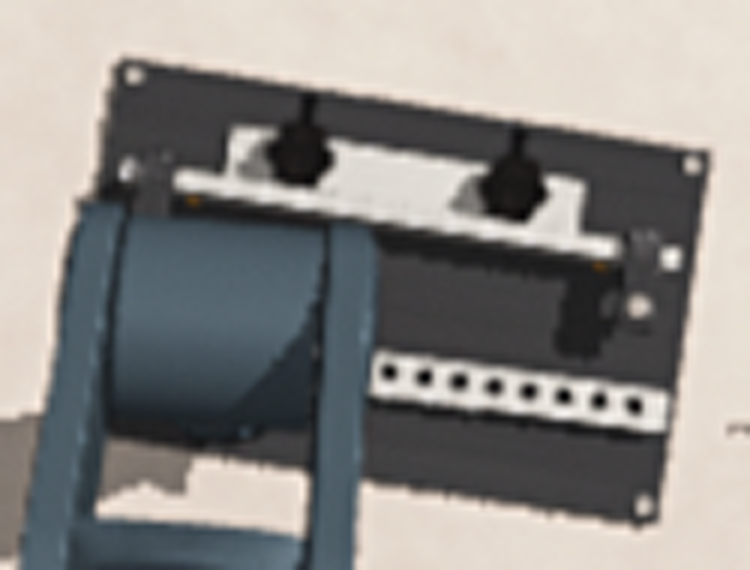

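The right half of the bar shows: its holes run from (390,372) to (635,406), nearly parallel to the fence, and its right end is at (668,412).

```bash
python3 -c "
from h import *
for p in [(390,372),(635,406),(668,412),(372,356),(668,391),(372,396),(664,433)]: print(toplate(ray('top',c6(*p),.024)))
goto(-80,79,14)
goto(-80,-85,14)"
```

```text
[-39.2  -9.5]
[ -36.9 -146.1]
[ -37.4 -164.6]
[-32.    1.7]
[ -25.9 -163. ]
[-53.9  -1.7]
[ -49.3 -164. ]
t 3.38 tip plate [-65.8  79.4] z 19.2 yaw rel 0.05 F plate [-0.2  0.6] Fz -0.1 op -0.00
shift [-14.2   0.4   5.2] turn [-0. -0.  0.]
t 3.38 tip plate [-65.8  79.4] z 19.2 yaw rel 0.05 F plate [-0.2  0.6] Fz -0.1 op -0.00
shift [-14.3 164.4   5.2] turn [-0. -0.  0.]
```

```bash
python3 -m pendant '[[[0,-3,0,4,0,0,0],[0,3,-1,5,0,0,0],[0,10,-3,5,0,0,0],[0,17,-5,5,0,0,0],[0,22,-7,5,0,0,0]]]'; python3 -m pendant '[[[0,-8,0,0,0,0,0],[0,-28,0,0,0,0,0],[0,-40,20,0,0,0,0],[0,-44,60,0,0,0,0],[0,-44,100,0,0,0,0]]]';python3 -m pendant '[[[0,0,40,0,0,0,0],[0,0,80,0,0,0,0],[0,4,82,0,0,0,0]]]'; python3 -c "
from h import *
goto(-60,-95,14)"
```

```text
time_s: 3.8
eef_pos: [0.5345, 0.0863, 0.1879]
eef_rot: [-0.0, 0.998, -0.07, 0.0]
wrist_force: [-0.6, 1.0, -0.2]
opening: -0.002
grasp_force: 0.2
time_s: 4.22
eef_pos: [0.4739, -0.006, 0.1874]
eef_rot: [-0.0, 0.998, -0.068, -0.001]
wrist_force: [0.4, 0.1, 0.5]
opening: 0.001
grasp_force: 0.0
time_s: 4.47
eef_pos: [0.4676, -0.0936, 0.1882]
eef_rot: [0.001, 0.997, -0.072, 0.001]
wrist_force: [-0.1, -0.0, 0.1]
opening: 0.002
grasp_force: 0.0
t 4.47 tip plate [ -83.8 -101.1] z 14.8 yaw rel -0.23 F plate [-0.1 -0. ] Fz 0.1 op 0.00
shift [23.8 -6.2  0.8] turn [ 0. -0. -0.]
```

```bash
python3 -m pendant '[[[0,12,-5,0,0,0,0],[0,21,-5,0,0,0,0],[0,28,-6,0,0,0,0],[0,36,-8,0,0,0,0],[0,44,-10,0,0,0,0]]]'; python3 -m pendant '[[[0,6,-2,0,0,0,0],[0,12,-3,0,0,0,0],[0,12,-3,0,0,0,0]]]'; python3 -c "
from h import *
state();pic('t5')"
```

```text
time_s: 4.88
eef_pos: [0.5139, -0.0838, 0.1875]
eef_rot: [-0.0, 0.998, -0.069, -0.0]
wrist_force: [-0.1, 0.1, 0.6]
opening: 0.001
grasp_force: 0.2
time_s: 5.13
eef_pos: [0.5267, -0.0829, 0.1877]
eef_rot: [0.0, 0.998, -0.069, 0.0]
wrist_force: [0.7, 0.0, 1.1]
opening: -0.003
grasp_force: 0.0
t 5.13 tip plate [-26.9 -81.9] z 14.3 yaw rel 0.12 F plate [0.7 0.1] Fz 1.1 op -0.00
```

View pics/t5.png

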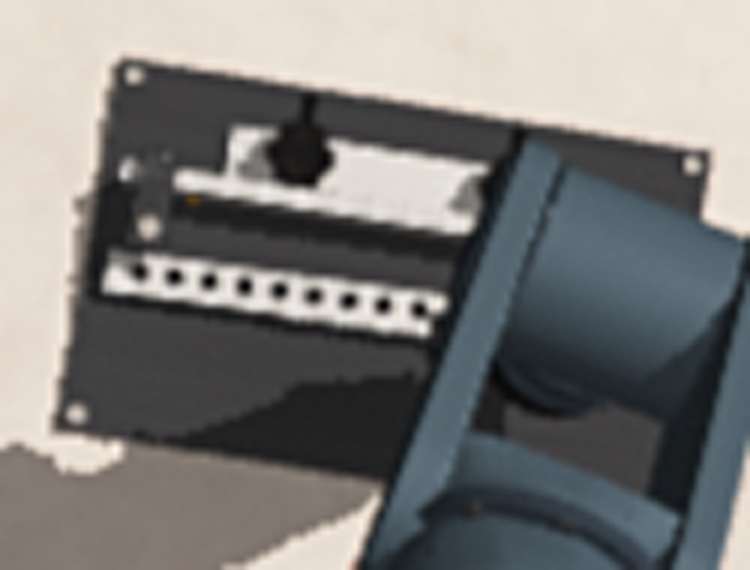

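The left half of the bar shows: its left end is near (105,270) and its holes run from (140,271) to (418,310), nearly parallel to the fence.

```bash
python3 -c "
from h import *
for p in [(140,271),(418,310),(105,272)]: print(toplate(ray('top',c6(*p),.024)))
for p in [(174,190),(470,232)]: print('fence',toplate(ray('top',c6(*p),.038)))
goto(-45,-95,14)"
```

```text
[ -5.  135.9]
[ -2.7 -19.7]
[ -8.5 155. ]
fence [ 40.4 123.6]
fence [ 42.6 -40.9]
t 5.18 tip plate [-27.4 -82.1] z 14.2 yaw rel 0.12 F plate [-0.3 -0.4] Fz 0.6 op -0.00
shift [-17.6  12.9   0.2] turn [ 0. -0.  0.]
```

```bash
python3 -m pendant '[[[0,-8,5,0,0,0,0],[0,-8,18,0,0,0,0],[0,-3,18,0,0,0,0],[0,0,18,0,0,0,0],[0,2,18,0,0,0,0]]]' >/dev/null; python3 -m pendant '[[[0,1,0,0,0,0,0],[0,2,0,0,0,0,0],[0,3,0,0,0,0,0],[0,4,0,0,0,0,0],[0,5,0,0,0,0,0]]]'; python3 -c "
from h import *
state()"
```

```text
time_s: 6.02
eef_pos: [0.5287, -0.1016, 0.1869]
eef_rot: [-0.001, 0.998, -0.069, -0.003]
wrist_force: [-10.8, 0.3, 3.6]
opening: 0.002
grasp_force: 5.2
t 6.02 tip plate [ -23.4 -100. ] z 13.5 yaw rel 0.10 F plate [-10.7  -1.2] Fz 3.6 op 0.00
```

```bash
python3 -m pendant '[[[0,0.6,0,0,0,0,0],[0,1.2,0,0,0,0,0],[0,1.8,0,0,0,0,0],[0,2.4,0,0,0,0,0],[0,3,0,0,0,0,0]]]' |tail -3; python3 -c "
from h import *
state()"
```

```text
wrist_force: [-3.9, 0.3, -0.9]
opening: -0.003
grasp_force: 2.1
t 6.43 tip plate [ -20. -100.] z 13.3 yaw rel 0.09 F plate [-3.9 -0.3] Fz -0.9 op -0.00
```

```bash
python3 -m pendant '[[[0,0.8,0,0,0,0,0],[0,1.6,0,0,0,0,0],[0,2.4,0,0,0,0,0],[0,3.2,0,0,0,0,0],[0,4,0,0,0,0,0]]]' |tail -3; python3 -c "
from h import *
state()";  python3 -m pendant '[[[0,0.8,0,0,0,0,0],[0,1.6,0,0,0,0,0],[0,2.4,0,0,0,0,0],[0,3.2,0,0,0,0,0],[0,4,0,0,0,0,0]]]' |tail -3; python3 -c "
from h import *
state()"
```

```text
wrist_force: [-2.9, 0.7, -1.3]
opening: 0.002
grasp_force: 1.4
t 6.85 tip plate [ -13.9 -100.4] z 14.2 yaw rel 0.06 F plate [-2.9  0.3] Fz -1.3 op 0.00
wrist_force: [-2.2, -0.4, -1.6]
opening: 0.003
grasp_force: 1.4
t 7.27 tip plate [  -9.8 -100.5] z 14.3 yaw rel 0.05 F plate [-2.2 -0.7] Fz -1.6 op 0.00
```

```bash
python3 -m pendant '[[[0,-20,0,0,0,0,0],[0,-36,-10,0,0,0,0],[0,-40,-50,0,0,0,0],[0,-40,-90,0,0,0,0],[0,-40,-130,0,0,0,0]]]' >/dev/null;  python3 -m pendant '[[[0,0,-40,0,0,0,0],[0,0,-72,0,0,0,0],[0,5,-72,0,0,0,0],[0,10,-72,0,0,0,0],[0,14,-72,0,0,0,0]]]' |tail -3; python3 -c "
from h import *
state()"
```

```text
wrist_force: [0.1, -0.2, -0.1]
opening: -0.002
grasp_force: 0.0
t 8.1 tip plate [-34.6 101.5] z 14.9 yaw rel 0.10 F plate [ 0.1 -0.1] Fz -0.1 op -0.00
```

```bash
python3 -m pendant '[[[0,2,0,0,0,0,0],[0,3.5,0,0,0,0,0],[0,5,0,0,0,0,0],[0,6.5,0,0,0,0,0],[0,8,0,0,0,0,0]]]' >/dev/null; python3 -c "
from h import *
state()"; python3 -m pendant '[[[0,1,0,0,0,0,0],[0,2,0,0,0,0,0],[0,3,0,0,0,0,0],[0,4,0,0,0,0,0],[0,5,0,0,0,0,0]]]' >/dev/null; python3 -c "
from h import *
state()"
```

```text
t 8.52 tip plate [-28.  100.9] z 14.2 yaw rel -0.01 F plate [ 0.1 -0.1] Fz -0.4 op -0.00
t 8.93 tip plate [-23.1 101.6] z 14.3 yaw rel 0.07 F plate [-0.6 -0.1] Fz -0.2 op 0.00
```

```bash
for i in 1; do python3 -m pendant '[[[0,1,0,0,0,0,0],[0,2,0,0,0,0,0],[0,3,0,0,0,0,0],[0,4,0,0,0,0,0],[0,5,0,0,0,0,0]]]' >/dev/null; done; python3 -c "
from h import *
state()"; python3 -m pendant '[[[0,0.8,0,0,0,0,0],[0,1.6,0,0,0,0,0],[0,2.4,0,0,0,0,0],[0,3.2,0,0,0,0,0],[0,4,0,0,0,0,0]]]' >/dev/null; python3 -c "
from h import *
state()"
```

```text
t 9.35 tip plate [-20.2 101.6] z 13.6 yaw rel 0.08 F plate [-8.4  0.2] Fz 3.8 op 0.00
t 9.77 tip plate [-16.9 101.8] z 13.1 yaw rel 0.08 F plate [-4.2  0. ] Fz -0.8 op -0.00
```

```bash
python3 -m pendant '[[[0,1,0,0,0,0,0],[0,2,0,0,0,0,0],[0,3,0,0,0,0,0],[0,4,0,0,0,0,0],[0,5,0,0,0,0,0]]]' >/dev/null; python3 -c "
from h import *
state()"; python3 -m pendant '[[[0,1,0,0,0,0,0],[0,2,0,0,0,0,0],[0,3,0,0,0,0,0],[0,4,0,0,0,0,0],[0,5,0,0,0,0,0]]]' >/dev/null; python3 -c "
from h import *
state()";python3 -m pendant '[[[0,1,0,0,0,0,0],[0,2,0,0,0,0,0],[0,3,0,0,0,0,0],[0,4,0,0,0,0,0],[0,4,0,0,0,0,0]]]' >/dev/null; python3 -c "
from h import *
state()"
```

```text
t 10.18 tip plate [ -9.1 101.5] z 14.2 yaw rel 0.06 F plate [-2.8  0.2] Fz -1.2 op -0.00
t 10.6 tip plate [ -4.  101.5] z 14.3 yaw rel 0.05 F plate [-3.3 -0. ] Fz -1.5 op -0.00
t 11.02 tip plate [  0.2 101.5] z 14.4 yaw rel 0.06 F plate [-1.7 -0.3] Fz -1.6 op -0.00
```

```bash
python3 -m pendant '[[[0,-20,0,0,0,0,0],[0,-36,10,0,0,0,0],[0,-40,50,0,0,0,0],[0,-40,90,0,0,0,0],[0,-40,130,0,0,0,0]]]' >/dev/null;  python3 -m pendant '[[[0,0,40,0,0,0,0],[0,0,72,0,0,0,0],[0,6,72,0,0,0,0],[0,13,72,0,0,0,0],[0,20,72,0,0,0,0]]]' |tail -3; python3 -c "
from h import *
state()"; python3 -m pendant '[[[0,2,0,0,0,0,0],[0,4,0,0,0,0,0],[0,5.5,0,0,0,0,0],[0,7,0,0,0,0,0],[0,8,0,0,0,0,0]]]' >/dev/null; python3 -c "
from h import *
state()"
```

```text
wrist_force: [-0.3, 0.2, 0.4]
opening: -0.001
grasp_force: 0.0
t 11.85 tip plate [ -18.4 -100.7] z 14.9 yaw rel -0.00 F plate [-0.4  0.1] Fz 0.4 op -0.00
t 12.27 tip plate [-12.  -99.7] z 14.2 yaw rel 0.13 F plate [-0.3  0. ] Fz -0.1 op -0.00
```

```bash
python3 -m pendant '[[[0,1,0,0,0,0,0],[0,2,0,0,0,0,0],[0,3,0,0,0,0,0],[0,4,0,0,0,0,0],[0,5,0,0,0,0,0]]]' >/dev/null; python3 -c "
from h import *
state()"; python3 -m pendant '[[[0,1,0,0,0,0,0],[0,2,0,0,0,0,0],[0,3,0,0,0,0,0],[0,4,0,0,0,0,0],[0,5,0,0,0,0,0]]]' >/dev/null; python3 -c "
from h import *
state()"
```

```text
t 12.68 tip plate [  -6.9 -100.5] z 14.3 yaw rel 0.05 F plate [-0.  -0.1] Fz -0.2 op 0.00
t 13.1 tip plate [  -2.4 -100.5] z 14.0 yaw rel 0.05 F plate [-2.5 -0.2] Fz -0.7 op 0.00
```

```bash
python3 -m pendant '[[[0,0.8,0,0,0,0,0],[0,1.6,0,0,0,0,0],[0,2.4,0,0,0,0,0],[0,3.2,0,0,0,0,0],[0,4,0,0,0,0,0]]]' >/dev/null; python3 -c "
from h import *
state()"; python3 -m pendant '[[[0,0.8,0,0,0,0,0],[0,1.6,0,0,0,0,0],[0,2.4,0,0,0,0,0],[0,3.2,0,0,0,0,0],[0,4,0,0,0,0,0]]]' >/dev/null; python3 -c "
from h import *
state()"
```

```text
t 13.52 tip plate [   2.1 -100.4] z 14.2 yaw rel 0.06 F plate [-1.7  0.2] Fz -1.3 op 0.00
t 13.93 tip plate [   5.5 -100.3] z 14.3 yaw rel 0.07 F plate [-7.3 -0.5] Fz 2.5 op 0.00
```

```bash
python3 -m pendant '[[[0,0.5,0,0,0,0,0],[0,1,0,0,0,0,0],[0,1.5,0,0,0,0,0],[0,2,0,0,0,0,0],[0,2,0,0,0,0,0]]]' >/dev/null; python3 -c "
from h import *
state()"; 
```

```text
t 14.35 tip plate [   5.5 -100. ] z 13.6 yaw rel 0.08 F plate [-10.3  -0.3] Fz 4.1 op -0.00
```

```bash
python3 -m pendant '[[[0,-20,0,0,0,0,0],[0,-36,-10,0,0,0,0],[0,-40,-50,0,0,0,0],[0,-40,-90,0,0,0,0],[0,-40,-130,0,0,0,0]]]' >/dev/null;  python3 -m pendant '[[[0,0,-40,0,0,0,0],[0,0,-72,0,0,0,0],[0,8,-72,0,0,0,0],[0,18,-72,0,0,0,0],[0,26,-72,0,0,0,0]]]' |tail -3; python3 -c "
from h import *
state()"; python3 -m pendant '[[[0,2,0,0,0,0,0],[0,4,0,0,0,0,0],[0,5,0,0,0,0,0],[0,6,0,0,0,0,0],[0,7,0,0,0,0,0]]]' >/dev/null; python3 -c "
from h import *
state()"; python3 -m pendant '[[[0,1,0,0,0,0,0],[0,2,0,0,0,0,0],[0,3,0,0,0,0,0],[0,4,0,0,0,0,0],[0,4,0,0,0,0,0]]]' >/dev/null; python3 -c "
from h import *
state()"
```

```text
wrist_force: [0.4, 1.1, 0.2]
opening: 0.002
grasp_force: 0.0
t 15.18 tip plate [ -4.7 102.4] z 14.8 yaw rel 0.16 F plate [0.2 1.1] Fz 0.2 op 0.00
t 15.6 tip plate [  0.7 101.1] z 14.2 yaw rel 0.02 F plate [-0.4  0.3] Fz -0.1 op -0.00
t 16.02 tip plate [  4.3 101.5] z 14.0 yaw rel 0.06 F plate [-3.4 -0.6] Fz 0.6 op -0.00
```

```bash
python3 -m pendant '[[[0,0.5,0,0,0,0,0],[0,1,0,0,0,0,0],[0,1.5,0,0,0,0,0],[0,2,0,0,0,0,0],[0,2.5,0,0,0,0,0]]]' >/dev/null; python3 -c "
from h import *
state()";  python3 -m pendant '[[[0,0.5,0,0,0,0,0],[0,1,0,0,0,0,0],[0,1.5,0,0,0,0,0],[0,2,0,0,0,0,0],[0,2,0,0,0,0,0]]]' >/dev/null; python3 -c "
from h import *
state()"
```

```text
t 16.43 tip plate [  8.  101.6] z 14.6 yaw rel 0.05 F plate [-1.1  0.3] Fz 0.6 op -0.00
t 16.85 tip plate [  8.  101.6] z 13.8 yaw rel 0.07 F plate [-5.8 -0.7] Fz 2.5 op 0.00
```

```bash
python3 -m pendant '[[[0,0.5,0,0,0,0,0],[0,1,0,0,0,0,0],[0,1.5,0,0,0,0,0],[0,2,0,0,0,0,0],[0,2,0,0,0,0,0]]]' >/dev/null; python3 -c "
from h import *
state()"; python3 -m pendant '[[[0,-20,0,0,0,0,0],[0,-36,10,0,0,0,0],[0,-40,50,0,0,0,0],[0,-40,90,0,0,0,0],[0,-40,130,0,0,0,0]]]' >/dev/null;  python3 -m pendant '[[[0,0,40,0,0,0,0],[0,0,72,0,0,0,0],[0,8,72,0,0,0,0],[0,18,72,0,0,0,0],[0,26,72,0,0,0,0]]]' |tail -3; python3 -c "
from h import *
state()"; python3 -m pendant '[[[0,2,0,0,0,0,0],[0,4,0,0,0,0,0],[0,5,0,0,0,0,0],[0,6,0,0,0,0,0],[0,7,0,0,0,0,0]]]' >/dev/null; python3 -c "
from h import *
state()"
```

```text
t 17.27 tip plate [  8.1 101.6] z 13.2 yaw rel 0.08 F plate [-10.9  -0.1] Fz 4.6 op 0.00
wrist_force: [0.1, -0.2, 0.1]
opening: -0.0
grasp_force: 0.0
t 18.1 tip plate [  -0.9 -101.3] z 14.7 yaw rel -0.05 F plate [ 0.1 -0.2] Fz 0.1 op -0.00
t 18.52 tip plate [  4.3 -99.8] z 14.1 yaw rel 0.11 F plate [-1.3 -0.4] Fz 0.1 op 0.00
```

```bash
python3 -m pendant '[[[0,0.6,0,0,0,0,0],[0,1.2,0,0,0,0,0],[0,1.8,0,0,0,0,0],[0,2.4,0,0,0,0,0],[0,3,0,0,0,0,0]]]' >/dev/null; python3 -c "
from h import *
state()"; python3 -m pendant '[[[0,0.5,0,0,0,0,0],[0,1,0,0,0,0,0],[0,1.5,0,0,0,0,0],[0,2,0,0,0,0,0],[0,2,0,0,0,0,0]]]' >/dev/null; python3 -c "
from h import *
state()"; python3 -m pendant '[[[0,0.5,0,0,0,0,0],[0,1,0,0,0,0,0],[0,1.5,0,0,0,0,0],[0,2,0,0,0,0,0],[0,2,0,0,0,0,0]]]' >/dev/null; python3 -c "
from h import *
state()"
```

```text
t 18.93 tip plate [   6.6 -100.4] z 14.0 yaw rel 0.06 F plate [-4.6  0.4] Fz 1.5 op -0.00
t 19.35 tip plate [   6.6 -100.2] z 13.3 yaw rel 0.07 F plate [-9.7 -0.5] Fz 4.5 op -0.00
t 19.77 tip plate [  6.7 -99.9] z 12.7 yaw rel 0.09 F plate [-15.4  -0.5] Fz 6.8 op 0.00
```

```bash
python3 -m pendant '[[[0,-20,0,0,0,0,0],[0,-50,0,-10,0,0,0],[0,-85,0,-25,0,0,0],[0,-110,-30,-55,0,0,0],[0,-125,-60,-85,0,0,0]]]' >/dev/null; python3 -m pendant '[[[0,-10,-38,-10,0,0,0],[0,-10,-38,-20,0,0,0],[0,-10,-38,-20,0,0,0]]]' >/dev/null; python3 - <<'E'
from h import *
import cv2
state()
im=ctrl.camera("wrist"); cv2.imwrite("pics/w6.png",cv2.cvtColor(im,cv2.COLOR_RGB2BGR)); 
im=cv2.cvtColor(ctrl.camera("side"),cv2.COLOR_RGB2BGR)[140:250,140:290]; cv2.imwrite("pics/s6.png",cv2.resize(im,(800,587),interpolation=cv2.INTER_CUBIC))
pic('t6')
E
```

```text
t 20.43 tip plate [-118.2   -8.4] z 114.5 yaw rel 0.27 F plate [1.  0.1] Fz -0.2 op -0.00
```

View pics/w6.png

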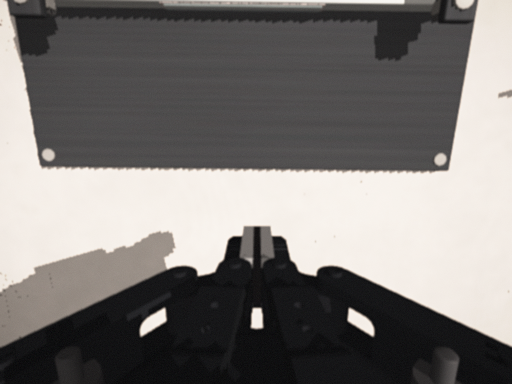

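View pics/t6.png

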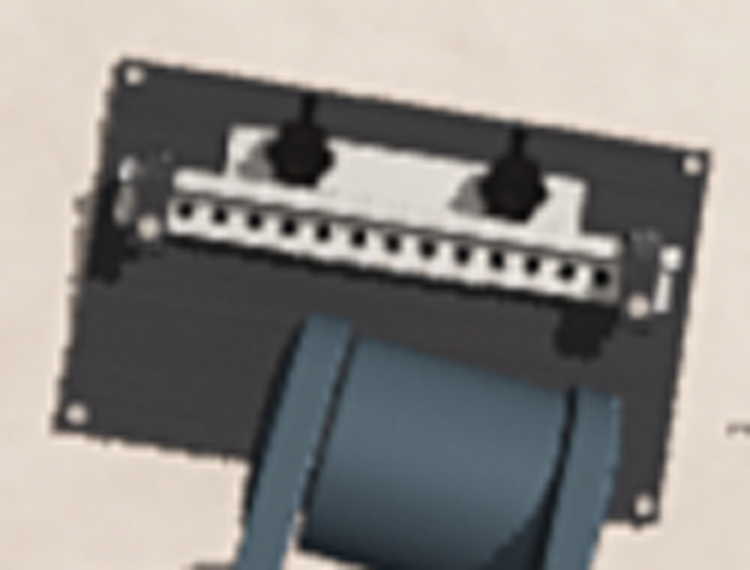

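The bar lies along the fence under both brackets, with holes from (186,210) to (601,277). A closer look is needed to confirm it is flush.

```bash
python3 -m pendant '[[[0,25,0,-10,0,0,0],[0,55,0,-20,0,0,0],[0,80,0,-20,0,0,0],[0,80,0,-20,0,0,0]]]' >/dev/null; python3 - <<'E'
from h import *
import cv2
state()
im=cv2.cvtColor(ctrl.camera("wrist"),cv2.COLOR_RGB2BGR); cv2.imwrite("pics/w7.png",cv2.resize(im[0:200],(800,312),interpolation=cv2.INTER_CUBIC))
E
```

```text
t 20.92 tip plate [-34.8 -11.8] z 132.1 yaw rel -0.11 F plate [-0.4 -1.3] Fz 0.1 op 0.00
```

View pics/w7.png

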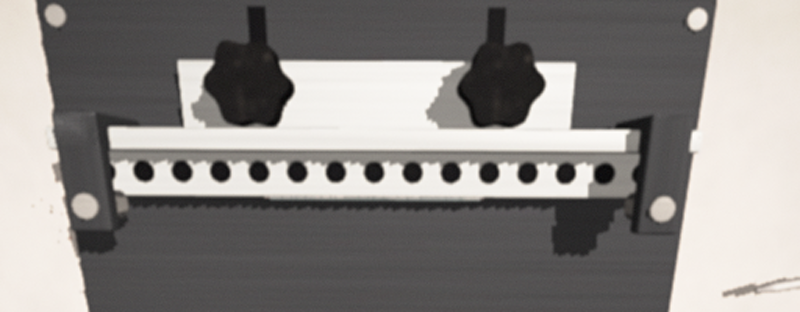

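The wrist view shows the bar parallel to the fence, with holes from (144,172) to (604,173) and the fence lip at y≈151 across. Both rollers, near (122,203) and (630,205), have dropped in front of it, and no pins are visible. I'll do one last gentle confirming press at each end.

```bash
python3 -m pendant '[[[0,0,-38,0,0,0,0],[0,5,-76,10,0,0,0],[0,10,-112,30,0,0,0],[0,15,-112,65,0,0,0],[0,15,-112,100,0,0,0]]]' >/dev/null; python3 -m pendant '[[[0,0,0,17,0,0,0],[0,6,0,17,0,0,0],[0,14,0,17,0,0,0],[0,18,0,17,0,0,0],[0,20,0,17,0,0,0]]]' >/dev/null; python3 -c "
from h import *
goto(11,101,14)"
```

```text
t 21.8 tip plate [ -3.5 101.7] z 15.6 yaw rel -0.01 F plate [0.3 0.6] Fz -0.1 op 0.00
shift [14.5  0.7  1.7] turn [-0. -0. -0.]
```

```bash
python3 -m pendant '[[[0,2,0,1,0,0,0],[0,4,0,1,0,0,0],[0,6,0,1,0,0,0],[0,8,0,1,0,0,0],[0,9,0,1,0,0,0]]]' >/dev/null; python3 -c "
from h import *
state()";python3 -m pendant '[[[0,1,0,0,0,0,0],[0,2,0,0,0,0,0],[0,3,0,0,0,0,0],[0,4,0,0,0,0,0],[0,4,0,0,0,0,0]]]' >/dev/null; python3 -c "
from h import *
state()"; python3 -m pendant '[[[0,0.6,0,0,0,0,0],[0,1.2,0,0,0,0,0],[0,1.8,0,0,0,0,0],[0,2.4,0,0,0,0,0],[0,2.4,0,0,0,0,0]]]' >/dev/null; python3 -c "
from h import *
state()"
```

```text
t 22.22 tip plate [  4.6 102.5] z 14.4 yaw rel 0.06 F plate [ 0.2 -0.4] Fz 0.7 op -0.00
t 22.63 tip plate [  8.  102.5] z 14.0 yaw rel 0.06 F plate [-0.6 -1.8] Fz 1.0 op -0.00
t 23.05 tip plate [  8.  102.4] z 13.3 yaw rel 0.07 F plate [-9.  -1.2] Fz 3.6 op -0.00
```

```bash
python3 -m pendant '[[[0,-20,0,0,0,0,0],[0,-36,10,0,0,0,0],[0,-40,50,0,0,0,0],[0,-40,90,0,0,0,0],[0,-40,130,0,0,0,0]]]' >/dev/null;  python3 -m pendant '[[[0,0,40,0,0,0,0],[0,0,73,0,0,0,0],[0,8,73,0,0,0,0],[0,18,73,0,0,0,0],[0,26,73,0,0,0,0]]]' >/dev/null; python3 -m pendant '[[[0,2,0,0,0,0,0],[0,4,0,0,0,0,0],[0,5,0,0,0,0,0],[0,6,0,0,0,0,0],[0,6,0,0,0,0,0]]]' >/dev/null; python3 -c "
from h import *
state()"; python3 -m pendant '[[[0,0.6,0,0,0,0,0],[0,1.2,0,0,0,0,0],[0,1.8,0,0,0,0,0],[0,2.4,0,0,0,0,0],[0,3,0,0,0,0,0]]]' >/dev/null; python3 -c "
from h import *
state()"; python3 -m pendant '[[[0,1,0,0,0,0,0],[0,2,0,0,0,0,0],[0,3,0,0,0,0,0],[0,4,0,0,0,0,0],[0,4,0,0,0,0,0]]]' >/dev/null; python3 -c "
from h import *
state()"
```

```text
t 24.3 tip plate [   2.7 -100. ] z 14.1 yaw rel 0.10 F plate [ 0.1 -0.4] Fz 0.2 op 0.00
t 24.72 tip plate [   5.9 -100.6] z 14.2 yaw rel 0.05 F plate [0.6 0.6] Fz 0.5 op 0.00
t 25.13 tip plate [   6.6 -100.2] z 13.1 yaw rel 0.08 F plate [-9.8 -0.4] Fz 4.4 op 0.00
```

Both ends stay home: each is free until the earlier stop, then the force rises at once. I'll withdraw and hand in.

```bash
python3 -m pendant '[[[0,-20,0,0,0,0,0],[0,-50,0,-10,0,0,0],[0,-80,0,-30,0,0,0],[0,-100,0,-60,0,0,0],[0,-110,0,-90,0,0,0]]]' >/dev/null; python3 -m pendant '[[[0,0,0,0,0,0,0],[0,0,0,0,0,0,0],[0,0,0,0,0,0,0]]]' >/dev/null; python3 -c "
from h import *
state(); print(ctrl.hand_in())"
```

```text
t 25.8 tip plate [ -99.7 -100.8] z 104.4 yaw rel 0.05 F plate [-0.3  0.7] Fz -0.0 op 0.00
the job is handed in; nothing more can be done
None
```

I handed the job in at 25.8 s with the bar pushed home against the fence, both clip rollers dropped in front of it, and neither seating pin visible in the last picture; the highest push I read was about 15 N, on bare metal only.

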